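Set the saw fence to the pencilled angle and lock it

ROBOT

A 7-joint arm with a two-finger parallel gripper is mounted at the origin on the work surface. World frame = base frame: x ahead of the robot, y to its left, z up, the work surface at z = 0. Lengths are in m, angles in rad, forces in N, time in s.
With the tool pointing down it reaches from about 0.4 to 0.85 m from the base axis. Payload 10.4 kg.
Tool frame: the origin (TCP) lies midway between the tips of the shut fingers; the grasp point (between the pads) lies manip.grip_depth behind it (manip.grip_depth is the distance from the TCP to the grasp point, in m); z points along the fingers, x is the direction in which the jaws open and shut, and the axes are right-handed (so a half turn about z gives the same grasp; the last joint's range is limited). The gripper opens to 85 mm and grips with 20 to 120 N. Pads are 22 mm wide; open, the fingers measure 114 mm over their backs; the gripper's body (76 mm by 85 mm) begins 54 mm behind the grasp point. The pads swing forward as they close: fully open they stand 13 mm farther back than shut.
Start: joints at [-1.276, 0.332, -0.065, 1.46, 0.022, 1.35, -0.088], TCP at [0.195, 0.594, 0.231] pointing down, gripper open.
Joint ranges: [-2.6, 2.6], [-0.5, 2.12], [-1.47, 1.34], [0.16, 2.42], [-1.27, 4.41], [0.06, 2.06], [-2.6, 2.6]. Speed limits (rad/s): [2.22, 2.22, 2.79, 2.79, 3.14, 3.14, 3.14].

INTERFACE

Orientations are given as a unit quaternion [x, y, z, w].
In Python, from workcell import manip gives the robot as it stands. The module is installed in compiled form; this text tells all that it offers.
- The arm moves only by the tool send_rows, never from a script. Its argument "steps" is a list of rows, each a list of 2 entries, a list of its own where there are three numbers: the shift along the tool's x, y, z in m, then the turn about the tool's z in rad. In form: [[[x, y, z], spin], ...]. A call has exactly 8 rows; each row is the pose to reach, as a shift and turn from the pose commanded when the call began, along the tool's axes at that moment; what a row does not reach only later rows make up. A row lasts 1/8 s, in which the tool goes at most 62.5 mm and 10.7 degrees, less where a joint would pass 70% of its speed; a pose out of reach is approached as far as the arm can. A call with a gripper value outside its range is refused whole. "hand" is the opening, from 0 (shut) to 1 (fully open), set as the call begins (left out, the last holds). The fingers move at their own pace and stop on an object; "force" is the grip in N (left out, the last holds). Time passes only in rows, so rows that repeat a pose let the fingers close, or fill a call up. It gives the time, the measured TCP pose, the force and the opening at its end, in the units of the state.
- manip.get_obs(): the state, without advancing time (a new reading comes with each control period).
- manip.camera(name): name is "side" or "top"; returns (picture, depth): 420x560x3 uint8, red, green, blue; 420x560 float32, m along the optical axis (not along the pixel's ray), 0 where there is no reading.
- manip.camera_info(name): a dict with "intrinsics" (3x3 intrinsics, pixels), "pose" (4x4, takes a point from camera to world coordinates). Camera axes: x right, y up, looking along -z (the intrinsics and any distortion apply to the point x, -y, -z); pixel columns grow to the right and rows downward; lengths in m; the calibration is good to about 2 mm. A picture is of the moment at which its call begins. camera_info takes no time and is no camera call.
- manip.hand_in(): hands the job in, once; it reports no verdict.
The state is a dict: "clock": time; "joint_pos": joint angles; "joint_velocities": joint speeds; "tau": joint torques, N m; "position": TCP position; "ee_rot": TCP orientation; "ft_force": force on the tool from outside, world axes, zero at the start; "torque": the same for the moment, N m; "grip_width": opening from 0.0 (shut) to 1.0 (fully open).
Only numpy, scipy, OpenCV 4.12 (cv2) and the standard library are available. Lean on these libraries where they do the work, as an engineer would, in place of code of your own. Each camera call takes 0.05 s, during which the arm holds its last target.

TASK

On the crosscut board, push the loose fence round with your fingertips until the index line on its pointer lines up with the pencil line on the strip of masking tape stuck to the scale. Then push the black clamp lever on top of the pivot clockwise (seen from above) as far as it will go, so that the setting is locked. Do not pinch or lift the fence, do not clamp it off the line, and leave the other things on the bench where they are.

Things in the scene. Friction and masses are not known exactly. Their poses are not given: they have to be found in the camera images.
- pivot (a point): Axis of the fence's upright pivot bolt, at the height of the board's top face (18 mm above the bench). Its axes are the board's: x away from the robot (the board is turned up to 15 degrees either way), y to the left, z up.
- board: Brown perforated MDF crosscut board, 460 x 560 x 18 mm, fixed to the bench. Origin below the pivot, at bench height. A bare aluminium scale plate, 252 mm across, is let in flush round the pivot; its dark lines, every 5 degrees and longer every 15, lie 84 to 118 mm from the pivot on the robot's side, centred on the board's -x axis.
- fence (a joint): Angle of the fence about the pivot, rad, growing anticlockwise seen from above; 0: fence along the board's y, pointer along -x. Range -1.0 to 0.8, starts at -0.75 to -0.45. Stiff (0.28 N m) and stays where it is left. To turn it anticlockwise, push the back face of its right-hand (-y) wing away from the robot. Until clamped it could rise 12 mm on its bolt: do not lift it.
- index_line (a point): Outer end of the white index line on the dark steel pointer, 80 mm from the pivot, 6 mm above the board. The pointer (12 mm wide at its end, 4 to 6 mm thick) turns with the fence, over the scale. This point's x axis runs along the index line towards the pivot.
- fence_back (a point): Point on the flat upright back face (pointer's side, towards the robot) of the fence, on its right-hand wing, 20 mm above the board. In the fence's frame (origin at the pivot, x from index line to pivot, y along the fence) it lies at x 32, y -120 mm. Its axes are the fence's: -x is outward. The face runs from y -190 to 130 mm, 2 to 35 mm above the board.
- fence_rail: Aluminium rail of the fence, 22 mm thick, 320 mm long, top 35 mm above the board, turning with the pointer. Origin on the pivot at board height, axes as fence_back; the rail fills x 32 to 54 mm, y -190 to 130 mm.
- fence_face: Plywood facing screwed to the far face of the rail, 12 mm thick, same length and height (x 54 to 66 mm in the same frame), turning with it.
- tape_mark: Strip of masking tape, 18 x 42 mm, stuck flat on the scale plate and pointing at the pivot. Origin on the pivot axis at board height; the strip lies along its -x axis, 83 to 125 mm out. Its yaw less the board's yaw (-0.2 to 0.4 rad) is the value of fence to set.
- tape_line (a point): Inner end of the dark pencil line that runs along the middle of the tape, 83 mm from the pivot. This point's x axis runs along the pencil line towards the pivot.
- clamp_lever (a joint): Angle of the clamp lever about the pivot bolt, rad, growing clockwise seen from above: slack at 0 (starts at 0 to 0.25), stop at 1.4. Steady friction of 0.12 N m; stays where it is left. At 0 it points 0.9 rad anticlockwise of the board's x axis (forward and left), at the stop 0.5 rad clockwise of it.
- lever_tip (a point): Centre of the ball end (17 mm) of the black clamp lever, 80 mm from the pivot, 66 mm above the board. The handle is a round bar of 13 mm diameter whose axis rises from 60 mm above the board at 30 mm from the pivot to 66 mm at the end. It passes over the fence (top 35 mm above the board), with open space between.
- tape_roll: Loose roll of masking tape lying flat on the board, 100 mm across, 24 mm high. Origin at the centre of its underside. Leave it alone.
- pencil: Loose flat carpenter's pencil, 178 x 14 x 8 mm, on the board on the robot's side of the scale. Origin under its middle, x along it. Leave it alone.
- offcut: Loose brown wooden offcut, 45 x 130 x 18 mm (x, y, z), on the board beyond the fence. Origin under its centre. Leave it alone.
- glue: Loose white glue bottle, 60 mm across, 150 mm tall, standing on the left of the board. Origin at the centre of its underside. Leave it alone.
- try_square: Loose try square on the bench to the right: wooden stock 16 x 110 x 20 mm, steel blade 200 mm long along its +x. Origin under the middle of the stock. Leave it alone.
- tweeter: Loose black tweeter, flange 104 mm across, 38 mm high, on the bench to the left. Origin at the centre of its underside. Leave it alone.
- screw_jar: Loose jar of 68 mm diameter, 85 mm tall, on the bench to the right. Origin at the centre of its underside. Leave it alone.

How it is judged:
By the outcome, as a careful person would: the job done as asked, in the order asked, and still so for the second after the job is handed in, with the robot touching nothing.
It also fails if it takes over 64 s, if anything falls off the work surface, if the arm or the gripper's body presses on something with over 40 N, if the wrist force passes 120 N, or if a joint passes its speed limit or range.

## Working session

There is one attempt and no reset: what is moved stays moved. The work goes in short steps, Python scripts to look and compute and a tool call to move; the robot and the scene stay as the last step left them, time stands still between calls to the robot, and variables do not carry over. Pictures are saved under pics/ and viewed, and the job is handed in when it is done.

Besides the shell and the picture viewer there is one more tool, called in YAML: its name, and indented under it one key for each argument. send_rows: Moves the arm, as the interface text tells. Its arguments: {"type":"object","properties":{"steps":{"type":"array"},"hand":{"type":"number"},"force":{"type":"number"}},"required":["steps"]}

```bash
mkdir -p pics; ls; python3 - <<'E'
from workcell import manip
import cv2,numpy as np
o=manip.get_obs();print(o['clock'],o['position'],o['ee_rot'],o['grip_width'],manip.grip_depth)
for n in('top','side'):
    p,d=manip.camera(n);cv2.imwrite(f'pics/{n}0.png',p[:,:,::-1]);np.save(f'{n}0_d.npy',d)
    i=manip.camera_info(n);print(n,i)
E
```

```text
pics
0.0 [0.19515889 0.59333779 0.23050154] [ 8.10077714e-01  5.86322070e-01 -5.74153228e-04  4.43832600e-04] 1.0000778902689504 0.0187
top {'intrinsics': array([[385.22091604,   0.        , 277.03134109],
       [  0.        , 385.22091604, 211.17703549],
       [  0.        ,   0.        ,   1.        ]]), 'pose': array([[ 0.02205967,  0.98185132, -0.18836494,  0.38453955],
       [-0.99950798,  0.02586128,  0.01774808,  0.03442033],
       [ 0.02229734,  0.18788075,  0.98193872,  1.15975481],
       [ 0.        ,  0.        ,  0.        ,  1.        ]])}
side {'intrinsics': array([[389.28813214,   0.        , 281.32051721],
       [  0.        , 389.28813214, 209.89806173],
       [  0.        ,   0.        ,   1.        ]]), 'pose': array([[ 0.82044296,  0.29303346, -0.49092233, -0.12968419],
       [-0.57153015,  0.39775413, -0.71773598, -1.01060533],
       [-0.01505427,  0.86943835,  0.49381203,  0.79052897],
       [ 0.        ,  0.        ,  0.        ,  1.        ]])}
```

View pics/top0.png

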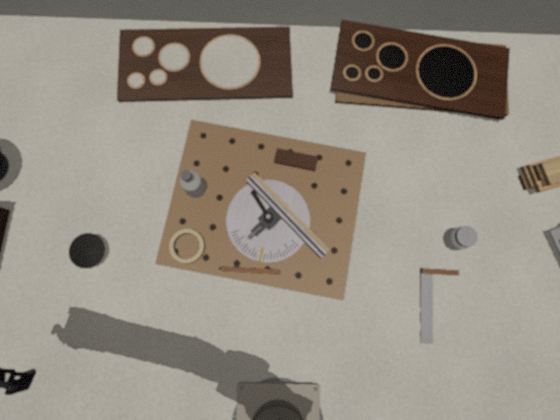

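View pics/side0.png

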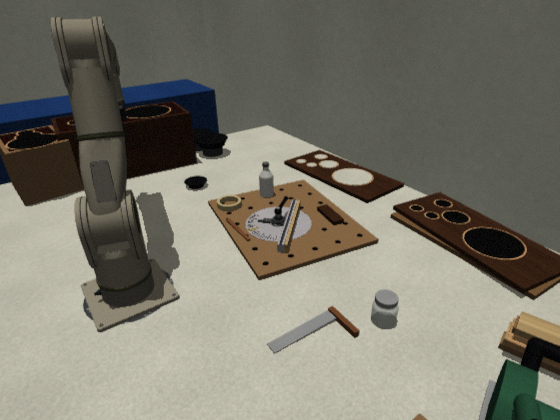

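```bash
python3 - <<'E'
import cv2
a=cv2.imread('pics/top0.png')[160:280,200:345];cv2.imwrite('pics/t0z.png',cv2.resize(a,None,fx=5,fy=5,interpolation=cv2.INTER_CUBIC))
a=cv2.imread('pics/side0.png')[180:280,200:340];cv2.imwrite('pics/s0z.png',cv2.resize(a,None,fx=5,fy=5,interpolation=cv2.INTER_CUBIC))
E
```

```text
(no output)
```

View pics/t0z.png

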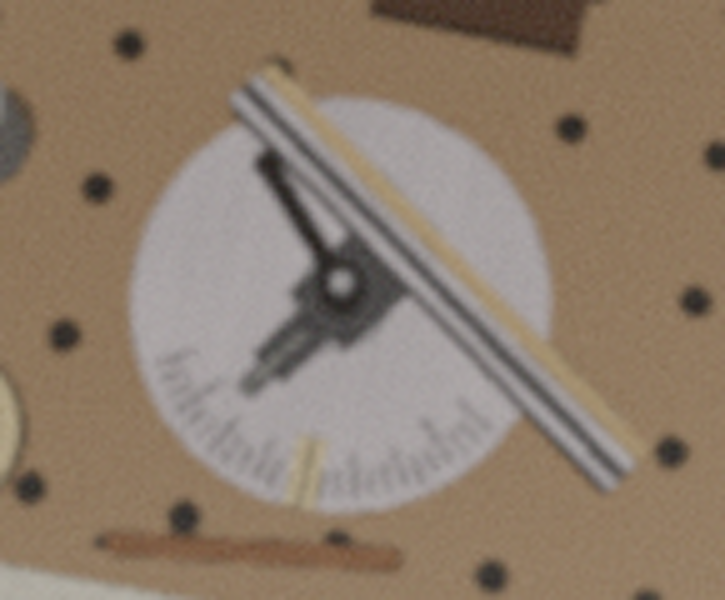

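View pics/s0z.png

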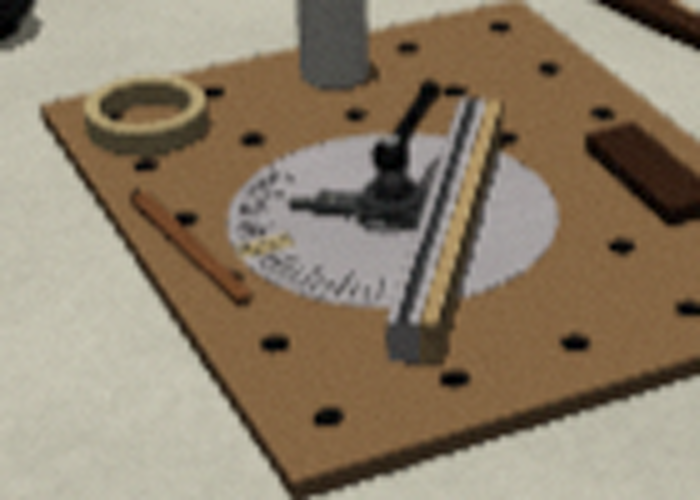

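```bash
cat > h.py <<'E'
import numpy as np,cv2
from workcell import manip
def cast(n,uv,z):
    i=manip.camera_info(n);K=i['intrinsics'];P=i['pose'];uv=np.atleast_2d(uv).astype(float)
    c=np.c_[(uv[:,0]-K[0,2])/K[0,0],-(uv[:,1]-K[1,2])/K[1,1],-np.ones(len(uv))]
    w=c@P[:3,:3].T;t=(z-P[2,3])/w[:,2];return P[:3,3]+w*t[:,None]
def proj(n,X):
    i=manip.camera_info(n);K=i['intrinsics'];P=i['pose']
    c=(np.atleast_2d(X)-P[:3,3])@P[:3,:3];return np.c_[K[0,0]*c[:,0]/-c[:,2]+K[0,2],K[1,1]*-c[:,1]/-c[:,2]+K[1,2]]
def rect(pic,n,z,cx,cy,half=.16,s=2000):
    """metric ortho view on plane z; x up, y left; s px/m"""
    N=int(2*half*s);r,c=np.mgrid[0:N,0:N];X=cx+half-(r+.5)/s;Y=cy+half-(c+.5)/s
    uv=proj(n,np.c_[X.ravel(),Y.ravel(),np.full(X.size,z)]).reshape(N,N,2).astype(np.float32)
    return cv2.remap(pic,uv[...,0],uv[...,1],cv2.INTER_CUBIC)
E
python3 - <<'E'
from h import *
from scipy.optimize import least_squares
for n in('top','side'):
    p=cv2.imread(f'pics/{n}0.png');hsv=cv2.cvtColor(p,cv2.COLOR_BGR2HSV)
    print(n)
    ctr=cast(n,{'top':[[268,217]],'side':[[278,222]]}[n],.018)[0];print('seed',ctr)
    # plate edge: radial saturation profile
    S=p[:,:,0].astype(np.float32)  # blue: plate high, board low
    pts=[]
    for a in np.arange(0,2*np.pi,.03):
        r=np.arange(.108,.146,.0005);X=np.c_[ctr[0]+r*np.cos(a),ctr[1]+r*np.sin(a),0*r+.018]
        uv=proj(n,X).astype(np.float32);v=cv2.remap(S,uv[:,0],uv[:,1],cv2.INTER_LINEAR).ravel()
        b=v[:8].max();e=v[-8:].mean()
        g=np.gradient(cv2.GaussianBlur(v[None],(0,0),3)[0]);k=g.argmin()
        if v[max(k-10,0)]-v[min(k+10,len(v)-1)]>35:pts.append(X[k,:2])
    pts=np.array(pts)
    f=least_squares(lambda q:np.hypot(pts[:,0]-q[0],pts[:,1]-q[1])-q[2],[*ctr[:2],.126],loss='soft_l1',f_scale=.001)
    print('pivot',f.x,len(pts),np.median(abs(f.fun)))
    c=f.x
    # also fixed centre using R
    cv2.imwrite(f'pics/{n}_rect0.png',rect(p,n,.018,c[0],c[1],.15,2000))
E
```

```text
top
seed [0.58501693 0.040555   0.018     ]
pivot [0.57678623 0.04114802 0.12673312] 187 0.0003660921036151288
side
seed [0.57475104 0.04311596 0.018     ]
pivot [0.57373341 0.04147949 0.12582438] 194 0.000913449416053827
```

View pics/top_rect0.png

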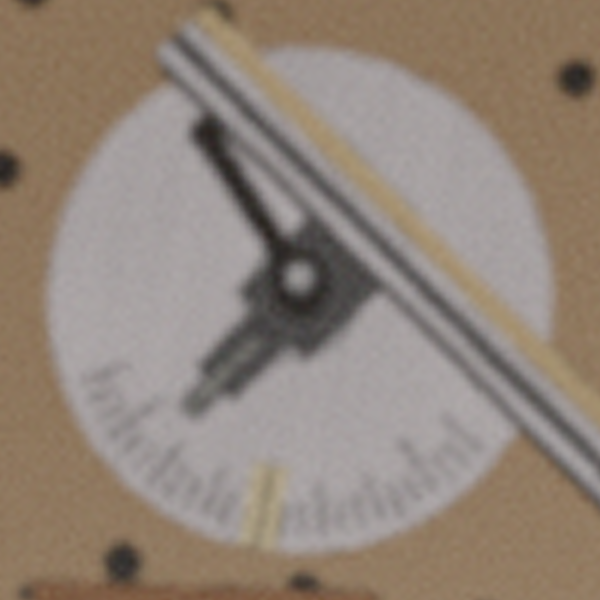

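View pics/side_rect0.png

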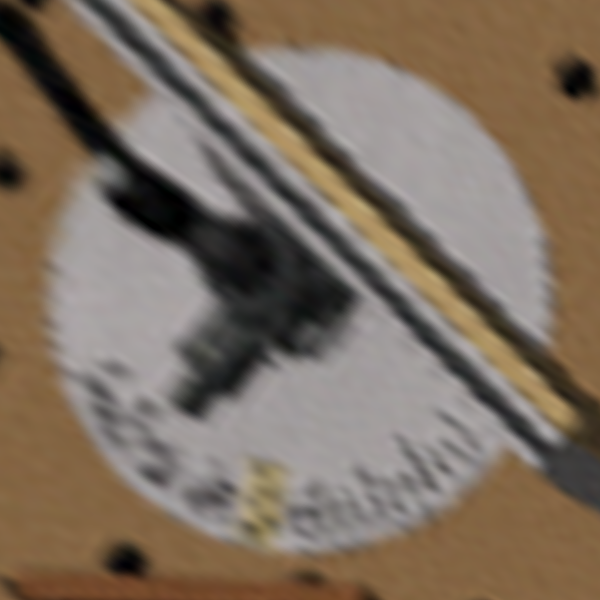

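```bash
cat >> h.py <<'E'
from scipy.optimize import least_squares
PV={'top':np.array([.57679,.04115]),'side':np.array([.57373,.04148])}
def wr(rc,c,half,s): # row,col->world
    return np.c_[c[0]+half-(rc[:,0]+.5)/s,c[1]+half-(rc[:,1]+.5)/s]
def yellow(img):
    b,g,r=[img[:,:,k].astype(float) for k in range(3)]
    return (r-b>28)&(g-b>18)
def tape(p,n):
    c=PV[n];R=rect(p,n,.018,*c,.13,2000);v=R.astype(float)
    w=np.argwhere(np.ones(R.shape[:2]));X=wr(w,c,.13,2000)-c;rad=np.hypot(*X.T);a=np.arctan2(-X[:,1],-X[:,0])
    m=(rad>.088)&(rad<.119)&(abs(a)<.9)
    yb=(v[:,:,1]-v[:,:,0]).ravel()  # g-b
    out=[]
    for r0 in np.arange(.088,.119,.003):
        mm=m&(abs(rad-r0)<.002);h,e=np.histogram(a[mm],bins=np.arange(-.9,.9,.01),weights=yb[mm]);k,_=np.histogram(a[mm],bins=e)
        h=h/np.maximum(k,1);h-=np.median(h);h=np.clip(h-.4*h.max(),0,None);ac=(e[1:]+e[:-1])/2
        pk=h.argmax();s=slice(max(pk-14,0),pk+15);out.append((h[s]*ac[s]).sum()/h[s].sum())
    return np.array(out)
def fence(p,n,g,z=.053):
    """plywood-strip centre line on z; g guess of yaw. returns yaw,offset from pivot"""
    c=PV[n];
    ya=np.arange(-.17,.115,.005);xs=np.arange(.035,.085,.0005);pts=[]
    for y in ya:
        ex=np.array([np.cos(g),np.sin(g)]);ey=np.array([-np.sin(g),np.cos(g)])
        X=c+xs[:,None]*ex+y*ey
        uv=proj(n,np.c_[X,np.full(len(X),z)]).astype(np.float32)
        v=cv2.remap(p,uv[:,0],uv[:,1],cv2.INTER_CUBIC)[:,0].astype(float)
        L=cv2.GaussianBlur(v.mean(1)[None],(0,0),3)[0]
        q=(xs>.036)&(xs<.06);k=np.where(q,L,999).argmin()
        w=slice(max(k-6,0),k+7);ww=np.clip(L[w].max()-L[w],0,None)
        pts.append([(ww*xs[w]).sum()/ww.sum(),y])
    pts=np.array(pts);A=np.c_[np.ones(len(pts)),pts[:,1]]
    f=least_squares(lambda q:A@q-pts[:,0],[.043,0],loss='soft_l1',f_scale=.0007)
    return g-np.arctan(f.x[1]),f.x[0],np.median(abs(f.fun))
E
python3 - <<'E'
from h import *
for n in('top','side'):
    p=cv2.imread(f'pics/{n}0.png')
    t=tape(p,n);print(n,'tape',t.round(3),np.median(t))
    g=-.70
    for k in range(4):g,o,e=fence(p,n,g)
    print('fence',g,o,e)
# board yaw: brown mask in top
p=cv2.imread('pics/top0.png')
hsv=cv2.cvtColor(p,cv2.COLOR_BGR2HSV);m=((hsv[:,:,1]>70)&(hsv[:,:,2]>70)).astype(np.uint8)
m[:, :140]=0;m[:,380:]=0;m[:115]=0;m[310:]=0
m=cv2.morphologyEx(m,cv2.MORPH_CLOSE,np.ones((9,9)))
cs,_=cv2.findContours(m,0,2);c=max(cs,key=cv2.contourArea)
q=cast('top',c[:,0],.018)[:,:2].astype(np.float32);print(cv2.minAreaRect(cv2.convexHull(q)))
E
```

```text
top tape [-0.17  -0.172 -0.173 -0.174 -0.172 -0.17  -0.169 -0.168 -0.169 -0.171
 -0.171] -0.1706898088891342
fence -0.7875691412918825 0.042983083725033684 0.00013022846575156538
side tape [-0.173 -0.18  -0.185 -0.186 -0.184 -0.175 -0.173 -0.175 -0.181 -0.168
 -0.158] -0.17465618250026974
fence -0.6502184913839382 0.05082749534977534 0.005704406590258879
((0.6188616752624512, 0.05432036519050598), (0.5536909699440002, 0.45417332649230957), 80.52610778808594)
```

```bash
cat >> h.py <<'E'
from scipy.spatial.transform import Rotation as Ro
PVT=np.array([.575,.0413])
def rel(P,yaw_y,o=None):
    """P world target, yaw_y desired yaw of tool y -> shift in tool axes, spin"""
    o=o or manip.get_obs();M=Ro.from_quat(o['ee_rot']).as_matrix()
    cur=np.arctan2(M[1,1],M[0,1]);s=-(yaw_y-cur);s=(s+np.pi)%(2*np.pi)-np.pi
    return (M.T@(np.array(P)-o['position'])).round(4),round(s,3)
def fpt(x,y,yaw,z):
    c,s=np.cos(yaw),np.sin(yaw);return np.array([PVT[0]+c*x-s*y,PVT[1]+s*x+c*y,z])
E
python3 - <<'E'
from h import *
P=fpt(.004,-.12,-.788,.15);print(P,rel(P,-.788))
p=cv2.imread('pics/top0.png')
# landmarks
print('glue base px190,190',cast('top',[[191,191]],.03), 'pencil',cast('top',[[221,269],[280,271]],.026),'ball',cast('top',[[200+267/5,160+158/5]],.084))
E
```

```text
[ 0.49274776 -0.04616753  0.15      ] (array([-0.5145,  0.4825,  0.0813]), np.float64(0.47))
glue base px190,190 [[0.65610503 0.27356531 0.03      ]] pencil [[0.42680388 0.17287065 0.026     ]
 [0.42497808 0.00137385 0.026     ]] ball [[0.64626434 0.0840023  0.084     ]]
```

send_rows:
  steps:
    - [[-0.03,0.028,0.004],0.06]
    - [[-0.07,0.066,0.01],0.12]
    - [[-0.11,0.103,0.02],0.18]
    - [[-0.15,0.141,0.03],0.24]
    - [[-0.19,0.178,0.04],0.3]
    - [[-0.23,0.216,0.05],0.36]
    - [[-0.27,0.253,0.06],0.42]
    - [[-0.31,0.291,0.07],0.47]
  hand: 0
  force: 40

```text
clock: 1.1
position: [0.3752, 0.2066, 0.161]
ee_rot: [0.925, 0.381, 0.0, -0.0]
ft_force: [1.3, -0.0, -0.8]
grip_width: -0.002
```

```bash
python3 - <<'E'
from h import *
o=manip.get_obs();print(o['clock'],o['position'],o['grip_width'],o['ft_force'])
for z in(.12,.033):
  P=fpt(.004,-.12,-.788,z);print(P,rel(P,-.788))
E
```

```text
1.1 [0.37519443 0.20658991 0.16096309] -0.0015812725568880204 [ 1.33897122 -0.0253705  -0.75630888]
[ 0.49274776 -0.04616753  0.12      ] (array([-0.0946,  0.2622,  0.0409]), np.float64(-0.001))
[ 0.49274776 -0.04616753  0.033     ] (array([-0.0946,  0.2623,  0.1279]), np.float64(-0.001))
```

send_rows:
  steps:
    - [[-0.018,0.05,0.005],0]
    - [[-0.037,0.103,0.015],0]
    - [[-0.056,0.155,0.025],0]
    - [[-0.075,0.208,0.03],0]
    - [[-0.0945,0.262,0.04],0]
    - [[-0.0945,0.262,0.07],0]
    - [[-0.0945,0.262,0.105],0]
    - [[-0.0945,0.262,0.128],0]

```text
clock: 2.1
position: [0.4918, -0.0442, 0.0316]
ee_rot: [0.924, 0.381, -0.001, -0.0]
ft_force: [-0.0, 0.1, -0.4]
grip_width: 0.004
```

```bash
python3 - <<'E'
from h import *
o=manip.get_obs();print(o['clock'],o['position'],o['ft_force'])
for n in('top','side'):
    p,d=manip.camera(n);p=p[:,:,::-1];cv2.imwrite(f'pics/{n}1.png',p)
a=cv2.imread('pics/top1.png')[160:300,200:360];b=cv2.imread('pics/side1.png')[160:300,200:360]
cv2.imwrite('pics/z1.png',cv2.resize(np.hstack([a,b]),None,fx=2.5,fy=2.5,interpolation=cv2.INTER_CUBIC))
for yaw in np.arange(-.788,-.2,.08):
  P=fpt(.0205,-.12,yaw,.033);print(round(yaw,3),P.round(4),*rel(P,yaw,o))
E
```

```text
2.1 [ 0.4917701  -0.04420222  0.03156671] [-0.04639359  0.13748596 -0.43500483]
-0.788 [ 0.5044 -0.0579  0.033 ] [-0.0007  0.0186 -0.0015] -0.0
-0.708 [ 0.5125 -0.0632  0.033 ] [ 0.0013  0.0281 -0.0015] -0.08
-0.628 [ 0.5211 -0.0678  0.033 ] [ 0.0041  0.0374 -0.0015] -0.16
-0.548 [ 0.53   -0.0718  0.033 ] [ 0.0076  0.0465 -0.0015] -0.24
-0.468 [ 0.5392 -0.075   0.033 ] [ 0.0119  0.0553 -0.0015] -0.32
-0.388 [ 0.5486 -0.0775  0.033 ] [ 0.0168  0.0637 -0.0015] -0.4
-0.308 [ 0.5582 -0.0793  0.033 ] [ 0.0223  0.0717 -0.0015] -0.48
-0.228 [ 0.5678 -0.0802  0.033 ] [ 0.0285  0.0792 -0.0016] -0.56
```

View pics/z1.png

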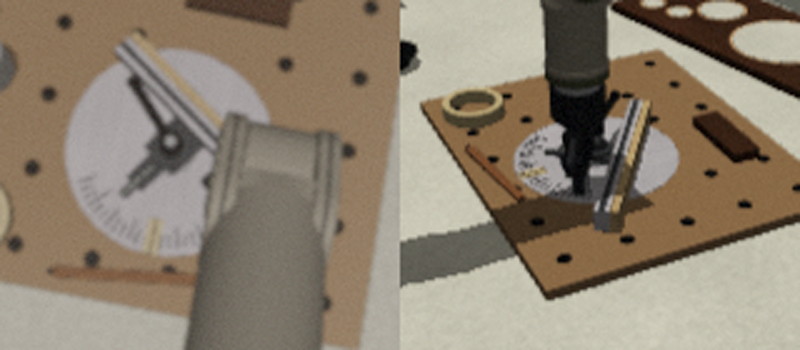

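send_rows:
  steps:
    - [[0,0.01,-0.0015],0]
    - [[-0.0005,0.0185,-0.0015],0]
    - [[0.0005,0.024,-0.0015],-0.04]
    - [[0.0015,0.028,-0.0015],-0.08]
    - [[0.0025,0.033,-0.0015],-0.12]
    - [[0.004,0.0375,-0.0015],-0.16]
    - [[0.006,0.042,-0.0015],-0.2]
    - [[0.0075,0.0465,-0.0015],-0.24]

```text
clock: 3.2
position: [0.5315, -0.0716, 0.0357]
ee_rot: [0.872, 0.49, 0.001, -0.0]
ft_force: [-1.7, 2.6, 1.7]
grip_width: 0.001
```

```bash
python3 - <<'E'
from h import *
o=manip.get_obs();print(o['clock'],o['position'],o['ft_force'],o['torque'])
p,d=manip.camera('top');p=np.ascontiguousarray(p[:,:,::-1]);cv2.imwrite('pics/top2.png',p)
a=p[160:300,200:360];cv2.imwrite('pics/z2.png',cv2.resize(a,None,fx=4,fy=4,interpolation=cv2.INTER_CUBIC))
for yaw in np.arange(-.548,-.1,.04):
  P=fpt(.0205,-.12,yaw,.033);print(round(yaw,3),P.round(4),*rel(P,yaw,o))
E
```

```text
3.2 [ 0.53153265 -0.07161701  0.0356849 ] [-1.7024134   2.55451488  1.67313125] [ 5.98388704e-01  3.90916550e-01 -9.33894094e-05]
-0.548 [ 0.53   -0.0718  0.033 ] [-0.001  -0.0012  0.0027] 0.002
-0.508 [ 0.5345 -0.0735  0.033 ] [-0.0001  0.0036  0.0027] -0.038
-0.468 [ 0.5392 -0.075   0.033 ] [0.001  0.0083 0.0027] -0.078
-0.428 [ 0.5438 -0.0764  0.033 ] [0.0023 0.013  0.0027] -0.118
-0.388 [ 0.5486 -0.0775  0.033 ] [0.0038 0.0176 0.0027] -0.158
-0.348 [ 0.5533 -0.0785  0.033 ] [0.0055 0.0222 0.0027] -0.198
-0.308 [ 0.5582 -0.0793  0.033 ] [0.0073 0.0267 0.0027] -0.238
-0.268 [ 0.563  -0.0798  0.033 ] [0.0093 0.0312 0.0027] -0.278
-0.228 [ 0.5678 -0.0802  0.033 ] [0.0115 0.0355 0.0027] -0.318
-0.188 [ 0.5727 -0.0804  0.033 ] [0.0139 0.0398 0.0027] -0.358
-0.148 [ 0.5776 -0.0804  0.033 ] [0.0164 0.0439 0.0027] -0.398
-0.108 [ 0.5824 -0.0802  0.033 ] [0.0191 0.048  0.0027] -0.438
```

View pics/z2.png

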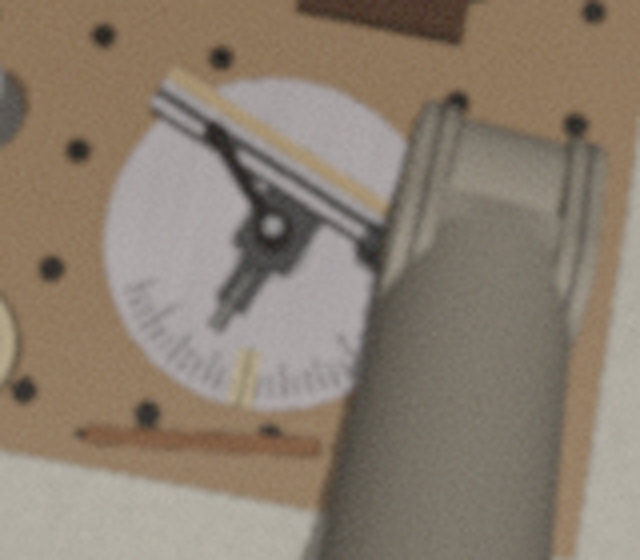

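send_rows:
  steps:
    - [[0,0.0035,0.002],-0.04]
    - [[0.001,0.008,0.002],-0.078]
    - [[0.0023,0.013,0.002],-0.118]
    - [[0.0038,0.0176,0.002],-0.158]
    - [[0.0055,0.022,0.002],-0.198]
    - [[0.0073,0.0267,0.002],-0.238]
    - [[0.009,0.03,0.002],-0.27]
    - [[0.009,0.03,0.002],-0.27]

```text
clock: 4.25
position: [0.5616, -0.08, 0.0332]
ee_rot: [0.798, 0.602, 0.0, 0.0]
ft_force: [-0.1, -0.1, -0.4]
grip_width: -0.0
```

```bash
cat > look.py <<'E'
import sys
from h import *
k=sys.argv[1];g=float(sys.argv[2])
o=manip.get_obs();print(o['clock'],o['position'],o['ft_force'],o['torque'])
ps=[manip.camera('top')[0][:,:,::-1].astype(np.float32) for _ in range(4)]
p=np.mean(ps,0).astype(np.uint8);cv2.imwrite(f'pics/top{k}.png',p)
R=rect(p,'top',.018,*PV['top'],.14,2000);cv2.imwrite(f'pics/z{k}.png',R)
t=tape(p,'top');print('tape',np.median(t))
import h
# fence: only visible part y>-.05
c=PV['top']
def fl(g,y0):
    pts=[];xs=np.arange(.034,.085,.0005)
    for y in np.arange(y0,.118,.004):
        ex=np.array([np.cos(g),np.sin(g)]);ey=np.array([-np.sin(g),np.cos(g)]);X=c+xs[:,None]*ex+y*ey
        uv=proj('top',np.c_[X,np.full(len(X),.053)]).astype(np.float32)
        v=cv2.remap(p,uv[:,0],uv[:,1],cv2.INTER_CUBIC)[:,0].astype(float);L=cv2.GaussianBlur(v.mean(1)[None],(0,0),3)[0]
        q=(xs>.036)&(xs<.052);kk=np.where(q,L,999).argmin();w=slice(max(kk-6,0),kk+7);ww=np.clip(L[w].max()-L[w],0,None)
        pts.append([(ww*xs[w]).sum()/ww.sum(),y])
    pts=np.array(pts);A=np.c_[np.ones(len(pts)),pts[:,1]]
    f=least_squares(lambda q:A@q-pts[:,0],[.043,0],loss='soft_l1',f_scale=.0004)
    return g-np.arctan(f.x[1]),f.x[0],np.median(abs(f.fun))
for y0 in [float(a) for a in sys.argv[3:]]:
    gg=g
    for _ in range(4):gg,off,e=fl(gg,y0)
    print('y0',y0,'fence',gg,off,e)
E
python3 look.py 3 -.26 -.06 -.04 -.02; python3 look.py 3b -.26 -.05
```

```text
4.25 [ 0.56156054 -0.07999165  0.03316996] [-0.11662726 -0.12603291 -0.41023052] [0.01253408 0.07305235 0.01098558]
tape -0.17035133066818145
y0 -0.06 fence -0.2919460179840576 0.042884856598803 0.00016893252653518015
y0 -0.04 fence -0.2919071023855633 0.042887574458261746 0.00018980697971074725
y0 -0.02 fence -0.29122158248141045 0.042940965641902154 0.00018818338827523984
4.45 [ 0.56128222 -0.07973948  0.03292939] [-0.35689917 -0.67750888 -0.17012055] [-0.0032985   0.00890542 -0.04672835]
tape -0.16951725238302195
y0 -0.05 fence -0.29210320026972586 0.04288558555881833 0.00015248197092599877
```

View pics/z3.png

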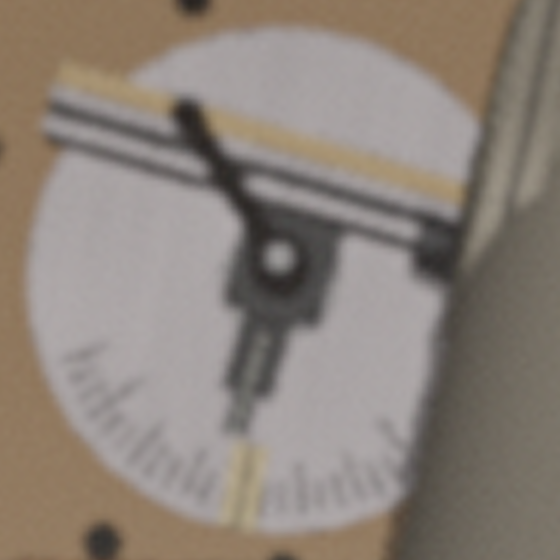

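```bash
cat > arc.py <<'E'
import sys
from h import *
o=manip.get_obs();M=Ro.from_quat(o['ee_rot']).as_matrix()
c=np.array([.576,.0412])
for a in [float(x) for x in sys.argv[1:]]:
    d=Ro.from_euler('z',a).as_matrix()[:2,:2]@(o['position'][:2]-c)+c
    print(a,(M.T@np.array([*(d-o['position'][:2]),.033-o['position'][2]])).round(4),-a)
E
python3 arc.py .03 .06 .08 .1 .12 .14
```

```text
0.03 [ 0.0006  0.0036 -0.0002] -0.03
0.06 [ 0.0013  0.0072 -0.0002] -0.06
0.08 [ 0.0019  0.0095 -0.0002] -0.08
0.1 [ 0.0025  0.0119 -0.0002] -0.1
0.12 [ 0.0031  0.0143 -0.0002] -0.12
0.14 [ 0.0038  0.0166 -0.0002] -0.14
```

send_rows:
  steps:
    - [[0.0003,0.0018,0],-0.015]
    - [[0.0006,0.0036,0],-0.03]
    - [[0.001,0.0054,0],-0.045]
    - [[0.0013,0.0072,0],-0.06]
    - [[0.0016,0.0084,0],-0.07]
    - [[0.0019,0.0095,0],-0.08]
    - [[0.0022,0.0107,0],-0.09]
    - [[0.0025,0.0119,0],-0.1]

```text
clock: 5.65
position: [0.5733, -0.0805, 0.0328]
ee_rot: [0.767, 0.642, 0.0, -0.0]
ft_force: [-2.4, -0.9, -0.7]
grip_width: 0.002
```

```bash
python3 look.py 4 -.19 -.06 -.04 -.02;python3 arc.py .005 .01 .015 .02 .03
```

```text
5.65 [ 0.57328062 -0.08051307  0.03277208] [-2.41043998 -0.88430585 -0.74313029] [ 0.02176954  0.49784729 -0.02932267]
tape -0.17004938011458084
y0 -0.06 fence -0.19704654088350362 0.04293096479894007 0.0001843988949568609
y0 -0.04 fence -0.19718604065216505 0.04292077027466867 0.00019668880052467821
y0 -0.02 fence -0.19667865525592582 0.042962428687638735 0.00020235895252975616
0.005 [ 0.0001  0.0006 -0.0002] -0.005
0.01 [ 0.0002  0.0012 -0.0002] -0.01
0.015 [ 0.0003  0.0018 -0.0002] -0.015
0.02 [ 0.0004  0.0024 -0.0002] -0.02
0.03 [ 0.0006  0.0036 -0.0002] -0.03
```

View pics/z4.png

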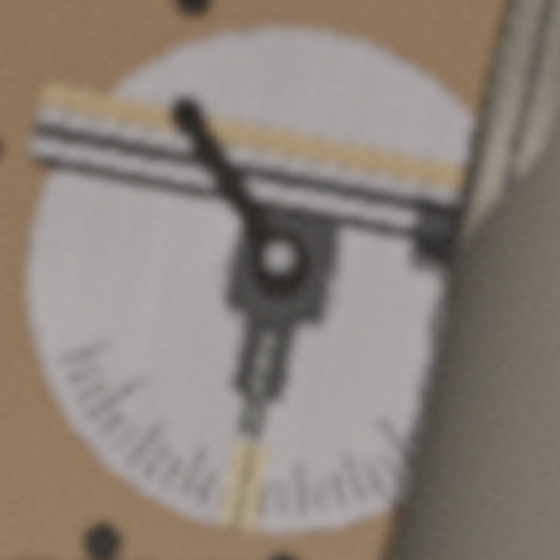

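send_rows:
  steps:
    - [[0.0001,0.0006,0],-0.005]
    - [[0.0002,0.0012,0],-0.01]
    - [[0.0003,0.0018,0],-0.015]
    - [[0.0004,0.0024,0],-0.02]
    - [[0.0004,0.0027,0],-0.022]
    - [[0.0004,0.0027,0],-0.022]
    - [[0.0004,0.0027,0],-0.022]
    - [[0.0004,0.0027,0],-0.022]

```text
clock: 6.85
position: [0.576, -0.0805, 0.0328]
ee_rot: [0.76, 0.65, 0.0, -0.0]
ft_force: [-1.6, 0.6, 0.8]
grip_width: -0.001
```

```bash
python3 look.py 5 -.19 -.06 -.04 -.02;python3 - <<'E'
from h import *
p=cv2.imread('pics/top5.png');c=PV['top']
# refit circle with averaged image, subpixel
S=p[:,:,0].astype(np.float32);pts=[]
for a in np.arange(0,2*np.pi,.02):
    r=np.arange(.112,.140,.00025);X=np.c_[c[0]+r*np.cos(a),c[1]+r*np.sin(a),0*r+.018]
    uv=proj('top',X).astype(np.float32);v=cv2.remap(S,uv[:,0],uv[:,1],cv2.INTER_CUBIC).ravel()
    g=-np.gradient(cv2.GaussianBlur(v[None],(0,0),6)[0]);k=g.argmax()
    hi=np.median(v[max(k-30,0):max(k-12,1)]);lo=np.median(v[k+12:k+30]) if k+13<len(v) else hi
    if 35<hi-lo<90 and lo<130:
        w=slice(max(k-10,0),k+11);pts.append([*(X[k,:2]),a])
pts=np.array(pts)
for fr in (None,.126):
    f=least_squares(lambda q:np.hypot(pts[:,0]-q[0],pts[:,1]-q[1])-(fr or q[2]),[*c,.126],loss='soft_l1',f_scale=.0005)
    print(fr,f.x,len(pts),np.median(abs(f.fun)))
# dark pencil line and white index line lateral positions in the polar frame of PV
for z,rs,nm in((.018,np.arange(.086,.12,.003),'tape'),(.024,np.arange(.05,.08,.003),'pointer')):
    for r in rs:
        a=np.arange(-.45,.15,.004);X=np.c_[c[0]-r*np.cos(a),c[1]-r*np.sin(a),0*a+z]
        uv=proj('top',X).astype(np.float32);v=cv2.remap(p,uv[:,0],uv[:,1],cv2.INTER_CUBIC)[:,0].astype(float)
        if nm=='tape': s=v[:,1]-v[:,0]
        else: s=-v.mean(1)
        s=s-np.median(s);w=np.clip(s-.45*s.max(),0,None);pk=w.argmax();q=abs(a-a[pk])<.15
        print(nm,round(r,3),round((w[q]*a[q]).sum()/w[q].sum(),4))
E
```

```text
6.85 [ 0.57596799 -0.08052072  0.03278131] [-1.60175599  0.57524771  0.82091753] [0.09782134 0.49523679 0.01148966]
tape -0.16959278538574735
y0 -0.06 fence -0.17644804780575815 0.04274473045256214 0.00016472649057181626
y0 -0.04 fence -0.1762270780806651 0.042757175812796845 0.00015449124612459258
y0 -0.02 fence -0.17640371925740644 0.0427444692365938 0.00017175545723723679
None [0.57664312 0.04121406 0.1266131 ] 219 0.0002681618077460812
0.126 [0.57681265 0.04180685 0.126     ] 219 0.0005860430254659987
tape 0.086 -0.1749
tape 0.089 -0.171
tape 0.092 -0.1714
tape 0.095 -0.1749
tape 0.098 -0.1734
tape 0.101 -0.1717
tape 0.104 -0.1681
tape 0.107 -0.1678
tape 0.11 -0.1688
tape 0.113 -0.1688
tape 0.116 -0.1689
tape 0.119 -0.1692
pointer 0.05 -0.0244
pointer 0.053 -0.0279
pointer 0.056 -0.0493
pointer 0.059 -0.2631
pointer 0.062 -0.1948
pointer 0.065 -0.1853
pointer 0.068 -0.1792
pointer 0.071 -0.1741
pointer 0.074 -0.1739
pointer 0.077 -0.1792
```

View pics/z5.png

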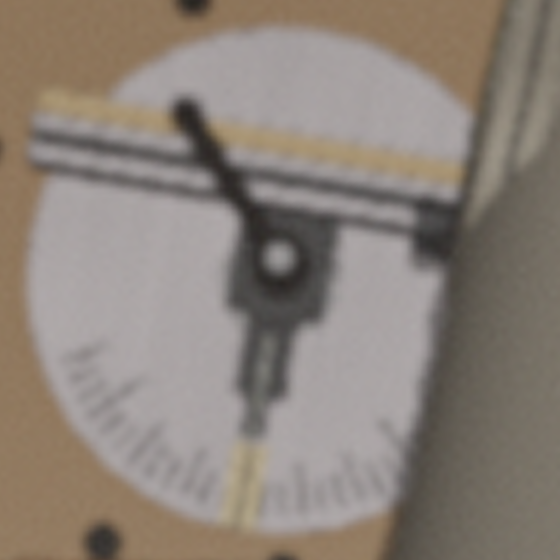

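send_rows:
  steps:
    - [[0,0.0003,0],-0.002]
    - [[0,0.0006,0],-0.004]
    - [[0,0.0008,0],-0.006]
    - [[0,0.0008,0],-0.006]
    - [[0,0.0008,0],-0.006]
    - [[0,0.0008,0],-0.006]
    - [[0,0.0008,0],-0.006]
    - [[0,0.0008,0],-0.006]

```text
clock: 8.05
position: [0.5768, -0.0806, 0.0328]
ee_rot: [0.758, 0.652, 0.0, -0.0]
ft_force: [-2.3, 1.5, -0.3]
grip_width: 0.0
```

```bash
python3 look.py 6 -.17 -.06 -.04 -.02;python3 look.py 6b -.17 -.06 -.04 -.02
```

```text
8.05 [ 0.57675181 -0.0805709   0.03277359] [-2.34938814  1.51586179 -0.26748845] [0.46961034 0.5102805  0.01801269]
tape -0.1706269206636667
y0 -0.06 fence -0.17018224672290516 0.042785893318810705 0.00019715357613758755
y0 -0.04 fence -0.1702517641548594 0.042781330721813636 0.00018906857010097047
y0 -0.02 fence -0.17056668030086697 0.04275892404488214 0.00021678118956829778
8.25 [ 0.57674823 -0.08061806  0.032779  ] [-2.99299159  2.61041037 -0.45033574] [0.46471869 0.49342882 0.01600243]
tape -0.17129367183910207
y0 -0.06 fence -0.17009709766592365 0.042790696203772 0.00015705845886433006
y0 -0.04 fence -0.17000329297935038 0.04279666747030413 0.00015042533776391323
y0 -0.02 fence -0.17028235268284633 0.04277530151425201 0.0001481491882401667
```

send_rows:
  steps:
    - [[0,-0.006,0],0]
    - [[0,-0.02,0],0]
    - [[0,-0.04,0],0]
    - [[0,-0.06,-0.02],0]
    - [[0,-0.07,-0.06],0]
    - [[0,-0.07,-0.1],0]
    - [[0,-0.07,-0.13],0]
    - [[0,-0.07,-0.13],0]

```text
clock: 9.45
position: [0.5083, -0.0705, 0.1651]
ee_rot: [0.758, 0.652, 0.002, 0.001]
ft_force: [0.5, 0.4, 0.0]
grip_width: -0.001
```

```bash
python3 look.py 7 -.17 -.1 -.06 -.04 -.02;python3 look.py 7b -.17 -.06 -.04 -.02
python3 - <<'E'
from h import *
p=cv2.imread('pics/top7b.png');R=rect(p,'top',.084,*PV['top'],.14,2000);cv2.imwrite('pics/lev7.png',R)
q,_=manip.camera('side');q=q[:,:,::-1];cv2.imwrite('pics/side7.png',q);a=q[170:270,200:340]
cv2.imwrite('pics/s7z.png',cv2.resize(a,None,fx=5,fy=5,interpolation=cv2.INTER_CUBIC))
E
```

```text
9.45 [ 0.50832439 -0.07046529  0.16505845] [0.49508854 0.37105579 0.03805567] [ 0.00646671 -0.01027196  0.03846937]
tape -0.16983949904098544
y0 -0.1 fence -0.17065041437003634 0.042779168796109955 0.0002333473704419567
y0 -0.06 fence -0.16936812810784527 0.04283881884664372 0.00018828731082273786
y0 -0.04 fence -0.17007376190554566 0.04279653678288659 0.0001743471725381765
y0 -0.02 fence -0.1704712562929226 0.04276643816573294 0.0001903329591540076
9.65 [ 0.50667752 -0.07026873  0.16176148] [-0.08301662 -0.17574883  0.12924552] [-0.00671203 -0.03700543 -0.00663269]
tape -0.17170086573848808
y0 -0.06 fence -0.16932858412490778 0.0428223234031354 0.00017924199506712257
y0 -0.04 fence -0.16987764720094817 0.04278738735604122 0.00014883985742248848
y0 -0.02 fence -0.1702870304588873 0.04275740053379914 0.00018141617392926357
```

View pics/lev7.png

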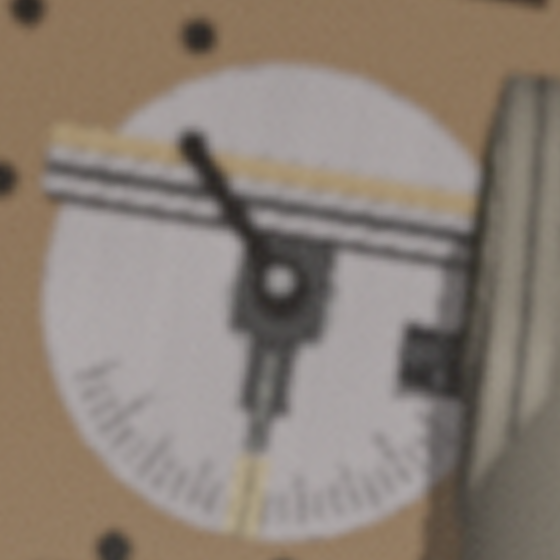

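View pics/s7z.png

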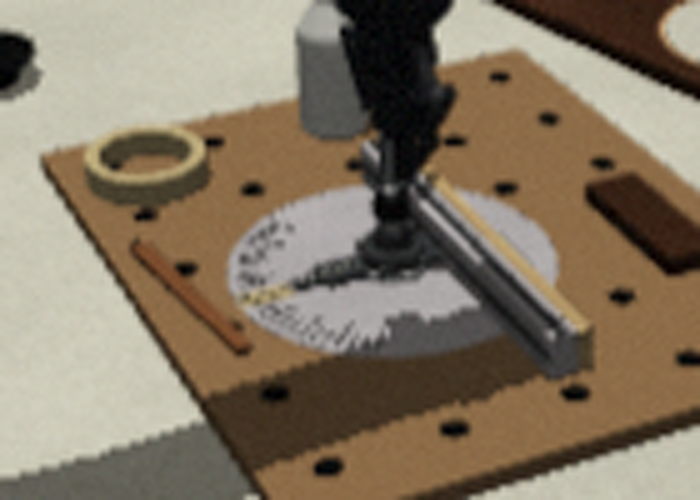

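```bash
cat > lev.py <<'E'
import sys
from h import *
o=manip.get_obs();print(o['clock'],o['position'],o['ft_force'].round(2),o['joint_pos'].round(2))
z=float(sys.argv[1]);r=float(sys.argv[2]);off=float(sys.argv[3])
c=np.array([.5755,.0412])
for f in [float(x) for x in sys.argv[4:]]:
    e=np.array([np.cos(f),np.sin(f)]);n=np.array([-e[1],e[0]]);P=[*(c+r*e+off*n),z]
    print(f,np.round(P,4),*rel(P,f,o))
E
python3 lev.py .165 .057 .045 .566
python3 lev.py .064 .057 .045 .566
python3 - <<'E'
from h import *
a=cast('top',[[253.4,191.6]],0)[0];s=cast('side',[[286,198]],0)[0]
A=manip.camera_info('top')['pose'][:3,3];B=manip.camera_info('side')['pose'][:3,3]
u=(a-A)/np.linalg.norm(a-A);v=(s-B)/np.linalg.norm(s-B)
t=np.linalg.lstsq(np.c_[u,-v],B-A,rcond=None)[0];print('ball tri',A+t[0]*u,B+t[1]*v)
E
```

```text
9.9 [ 0.50724153 -0.07032028  0.16223589] [-0.26  0.3   0.56] [-0.39  0.14  0.48  1.87 -0.07  1.15  1.53]
0.566 [0.5995 0.1097 0.165 ] [ 0.1918  0.0643 -0.0029] -0.716
9.9 [ 0.50724153 -0.07032028  0.16223589] [-0.26  0.3   0.56] [-0.39  0.14  0.48  1.87 -0.07  1.15  1.53]
0.566 [0.5995 0.1097 0.064 ] [0.1919 0.0644 0.0981] -0.716
ball tri [0.64666488 0.08407818 0.08235368] [0.64338708 0.08592867 0.0816415 ]
```

send_rows:
  steps:
    - [[0.03,0.01,-0.003],-0.1]
    - [[0.07,0.022,-0.003],-0.22]
    - [[0.11,0.036,-0.003],-0.37]
    - [[0.15,0.05,-0.003],-0.52]
    - [[0.18,0.06,-0.003],-0.65]
    - [[0.192,0.0645,-0.003],-0.716]
    - [[0.192,0.0645,0.01],-0.716]
    - [[0.192,0.0645,0.02],-0.716]

```text
clock: 10.9
position: [0.5993, 0.1088, 0.1413]
ee_rot: [0.483, 0.876, -0.001, -0.0]
ft_force: [-0.1, -0.5, 0.3]
grip_width: 0.003
```

```bash
python3 lev.py .065 .057 .045 .566;python3 - <<'E'
from h import *
q,_=manip.camera('side');q=q[:,:,::-1];p=manip.camera('top')[0][:,:,::-1]
cv2.imwrite('pics/z8.png',cv2.resize(np.hstack([p[140:280,190:350],q[150:290,190:350]]),None,fx=2.5,fy=2.5,interpolation=cv2.INTER_CUBIC))
E
```

```text
10.9 [0.59934062 0.10882327 0.14126977] [-0.13 -0.49  0.27] [-0.49  0.37  0.29  1.63 -0.11  1.16  1.96]
0.566 [0.5995 0.1097 0.065 ] [0.0007 0.0007 0.0763] -0.002
```

View pics/z8.png

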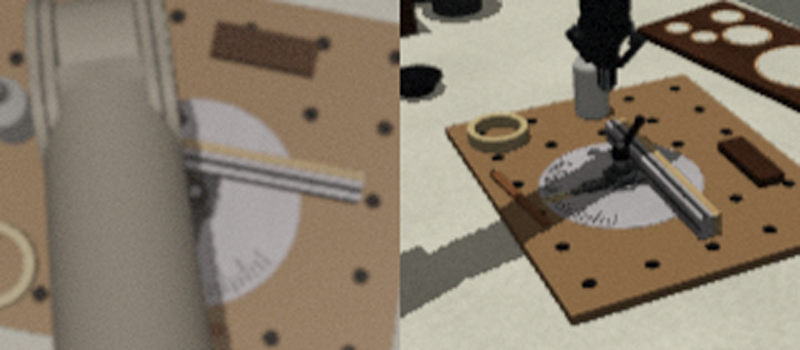

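send_rows:
  steps:
    - [[0,0,0.025],0]
    - [[0,0,0.05],0]
    - [[0,0,0.07],0]
    - [[0,0,0.0763],0]
    - [[0,0,0.0763],0]
    - [[-0.006,0,0.0763],0]
    - [[-0.012,0,0.0763],0]
    - [[-0.017,0,0.0763],0]

```text
clock: 12.0
position: [0.6096, 0.095, 0.067]
ee_rot: [0.482, 0.876, 0.0, 0.0]
ft_force: [0.3, -0.0, 0.3]
grip_width: 0.002
```

```bash
python3 lev.py .064 .057 .02 .566 .5 .44 .38 .32 .26 .2 .14 .08 .02 -.04 -.1 -.16 -.22 -.28 -.34;python3 - <<'E'
from h import *
q,_=manip.camera('side');q=q[:,:,::-1]
cv2.imwrite('pics/z9.png',cv2.resize(q[150:270,210:350],None,fx=5,fy=5,interpolation=cv2.INTER_CUBIC))
E
```

```text
12.0 [0.60963698 0.09496166 0.06695966] [ 0.27 -0.03  0.29] [-0.45  0.46  0.28  1.68 -0.14  1.03  2.01]
0.566 [0.6129 0.0886 0.064 ] [-0.0071 -0.0006  0.003 ] -0.0
0.5 [0.6159 0.0861 0.064 ] [-0.0109  0.0006  0.003 ] 0.066
0.44 [0.6186 0.0836 0.064 ] [-0.0144  0.0014  0.003 ] 0.126
0.38 [0.621  0.0809 0.064 ] [-0.018   0.0021  0.003 ] 0.186
0.32 [0.6233 0.0781 0.064 ] [-0.0216  0.0025  0.003 ] 0.246
0.26 [0.6254 0.0752 0.064 ] [-0.0252  0.0027  0.003 ] 0.306
0.2 [0.6274 0.0721 0.064 ] [-0.0288  0.0027  0.003 ] 0.366
0.14 [0.6292 0.069  0.064 ] [-0.0324  0.0025  0.003 ] 0.426
0.08 [0.6307 0.0657 0.064 ] [-0.036   0.0021  0.003 ] 0.486
0.02 [0.6321 0.0623 0.064 ] [-0.0396  0.0015  0.003 ] 0.546
-0.04 [0.6333 0.0589 0.064 ] [-0.0431  0.0006  0.003 ] 0.606
-0.1 [0.6342 0.0554 0.064 ] [-0.0466 -0.0005  0.003 ] 0.666
-0.16 [0.635  0.0519 0.064 ] [-0.05   -0.0017  0.003 ] 0.726
-0.22 [0.6355 0.0483 0.064 ] [-0.0533 -0.0032  0.003 ] 0.786
-0.28 [0.6358 0.0447 0.064 ] [-0.0565 -0.0049  0.003 ] 0.846
-0.34 [0.6359 0.041  0.064 ] [-0.0596 -0.0067  0.003 ] 0.906
```

View pics/z9.png

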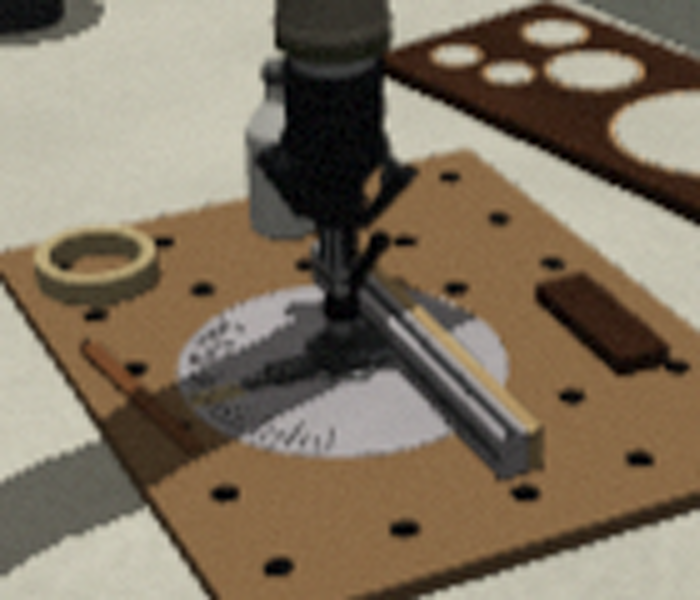

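send_rows:
  steps:
    - [[-0.007,-0.0005,0.002],0]
    - [[-0.011,0.0005,0.002],0.066]
    - [[-0.0144,0.0014,0.002],0.126]
    - [[-0.018,0.002,0.002],0.186]
    - [[-0.0216,0.0025,0.002],0.246]
    - [[-0.0252,0.0027,0.002],0.306]
    - [[-0.0288,0.0027,0.002],0.366]
    - [[-0.0324,0.0025,0.002],0.426]

```text
clock: 13.05
position: [0.6286, 0.0701, 0.0643]
ee_rot: [0.656, 0.754, 0.0, -0.0]
ft_force: [-0.5, 2.7, -0.6]
grip_width: 0.002
```

```bash
python3 lev.py .064 .057 .02 .1 .04 -.02 -.08 -.14 -.2 -.26 -.32 -.38 -.44;python3 - <<'E'
from h import *
q,_=manip.camera('side');q=q[:,:,::-1]
cv2.imwrite('pics/z10.png',cv2.resize(q[150:270,210:350],None,fx=5,fy=5,interpolation=cv2.INTER_CUBIC))
E
```

```text
13.05 [0.62861595 0.07011475 0.06432375] [-0.46  2.74 -0.56] [-0.47  0.5   0.37  1.64 -0.2   1.04  1.67]
0.1 [0.6302 0.0668 0.064 ] [-0.0035  0.0011  0.0003] 0.039
0.04 [0.6317 0.0635 0.064 ] [-0.007   0.0021  0.0003] 0.099
-0.02 [0.6329 0.0601 0.064 ] [-0.0106  0.0028  0.0003] 0.159
-0.08 [0.6339 0.0566 0.064 ] [-0.0141  0.0034  0.0003] 0.219
-0.14 [0.6347 0.0531 0.064 ] [-0.0177  0.0037  0.0003] 0.279
-0.2 [0.6353 0.0495 0.064 ] [-0.0214  0.0038  0.0003] 0.339
-0.26 [0.6357 0.0459 0.064 ] [-0.025   0.0037  0.0003] 0.399
-0.32 [0.6359 0.0423 0.064 ] [-0.0286  0.0034  0.0003] 0.459
-0.38 [0.6359 0.0386 0.064 ] [-0.0322  0.0028  0.0003] 0.519
-0.44 [0.6356 0.035  0.064 ] [-0.0357  0.002   0.0003] 0.579
```

View pics/z10.png

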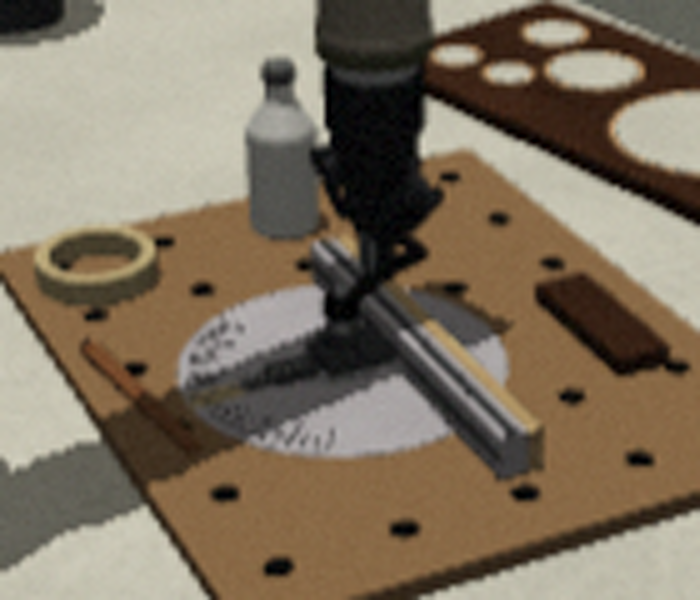

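Lever is turning with a 2.7 N push; fence has stayed put. Continue.

send_rows:
  steps:
    - [[-0.0035,0.0011,0],0.04]
    - [[-0.007,0.002,0],0.1]
    - [[-0.0106,0.0028,0],0.16]
    - [[-0.0141,0.0034,0],0.22]
    - [[-0.0177,0.0037,0],0.28]
    - [[-0.0214,0.0038,0],0.34]
    - [[-0.025,0.0037,0],0.4]
    - [[-0.0286,0.0034,0],0.46]

```text
clock: 14.1
position: [0.6358, 0.0421, 0.0643]
ee_rot: [0.811, 0.585, -0.0, -0.0]
ft_force: [-0.4, 2.6, -0.1]
grip_width: -0.001
```

```bash
python3 lev.py .064 .057 .02 -.36 -.4 -.44 -.48 -.52 -.56 -.6 -.64 -.68 -.72;python3 - <<'E'
from h import *
q,_=manip.camera('side');q=q[:,:,::-1];p=manip.camera('top')[0][:,:,::-1]
cv2.imwrite('pics/z11.png',cv2.resize(np.hstack([p[140:280,190:350],q[150:290,190:350]]),None,fx=2.5,fy=2.5,interpolation=cv2.INTER_CUBIC))
E
```

```text
14.1 [0.63575401 0.04205755 0.06429106] [-0.44  2.56 -0.08] [-0.49  0.53  0.47  1.63 -0.27  1.05  1.3 ]
-0.36 [0.6359 0.0398 0.064 ] [-0.0021  0.0008  0.0003] 0.038
-0.4 [0.6358 0.0374 0.064 ] [-0.0044  0.0015  0.0003] 0.078
-0.44 [0.6356 0.035  0.064 ] [-0.0067  0.0021  0.0003] 0.118
-0.48 [0.6353 0.0326 0.064 ] [-0.0091  0.0025  0.0003] 0.158
-0.52 [0.6349 0.0302 0.064 ] [-0.0115  0.0029  0.0003] 0.198
-0.56 [0.6344 0.0279 0.064 ] [-0.0139  0.0032  0.0003] 0.238
-0.6 [0.6338 0.0255 0.064 ] [-0.0163  0.0034  0.0003] 0.278
-0.64 [0.6332 0.0232 0.064 ] [-0.0187  0.0035  0.0003] 0.318
-0.68 [0.6324 0.0209 0.064 ] [-0.0211  0.0035  0.0003] 0.358
-0.72 [0.6315 0.0187 0.064 ] [-0.0235  0.0034  0.0003] 0.398
```

View pics/z11.png

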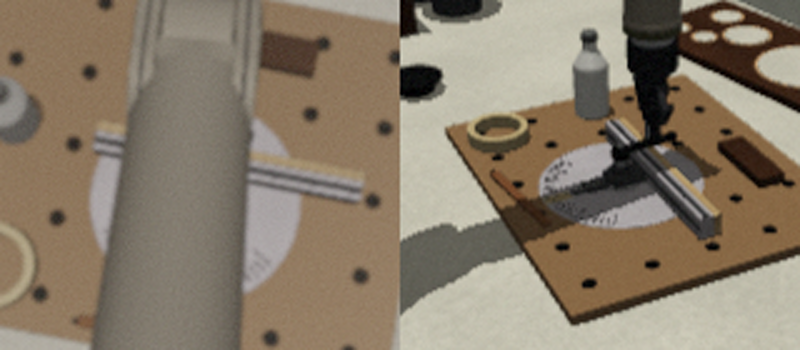

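send_rows:
  steps:
    - [[-0.0021,0.0008,0],0.038]
    - [[-0.0044,0.0015,0],0.078]
    - [[-0.0067,0.002,0],0.118]
    - [[-0.0091,0.0025,0],0.158]
    - [[-0.0115,0.0029,0],0.198]
    - [[-0.0139,0.0032,0],0.238]
    - [[-0.0139,0.0032,0],0.238]
    - [[-0.0139,0.0032,0],0.238]

```text
clock: 15.2
position: [0.6347, 0.0271, 0.0646]
ee_rot: [0.874, 0.485, -0.0, 0.0]
ft_force: [-0.4, 0.2, 0.4]
grip_width: 0.001
```

```bash
python3 lev.py .064 .057 .02 -.58 -.6 -.62 -.64 -.66 -.68 -.7 -.72 -.74 -.76
```

```text
15.2 [0.63465807 0.02710966 0.06456579] [-0.37  0.24  0.4 ] [-0.51  0.53  0.52  1.63 -0.3   1.05  1.11]
-0.58 [0.6341 0.0267 0.064 ] [-0.0006 -0.0002  0.0006] 0.022
-0.6 [0.6338 0.0255 0.064 ] [-0.0018  0.0001  0.0006] 0.042
-0.62 [0.6335 0.0244 0.064 ] [-0.0029  0.0005  0.0006] 0.062
-0.64 [0.6332 0.0232 0.064 ] [-0.0041  0.0008  0.0006] 0.082
-0.66 [0.6328 0.0221 0.064 ] [-0.0053  0.0011  0.0006] 0.102
-0.68 [0.6324 0.0209 0.064 ] [-0.0065  0.0014  0.0006] 0.122
-0.7 [0.632  0.0198 0.064 ] [-0.0076  0.0016  0.0006] 0.142
-0.72 [0.6315 0.0187 0.064 ] [-0.0088  0.0018  0.0006] 0.162
-0.74 [0.6311 0.0175 0.064 ] [-0.01    0.002   0.0006] 0.182
-0.76 [0.6306 0.0164 0.064 ] [-0.0112  0.0022  0.0006] 0.202
```

send_rows:
  steps:
    - [[-0.0006,0,0],0.02]
    - [[-0.0018,0,0],0.04]
    - [[-0.0029,0.0005,0],0.06]
    - [[-0.0035,0.0006,0],0.07]
    - [[-0.0041,0.0008,0],0.08]
    - [[-0.0041,0.0008,0],0.08]
    - [[-0.0041,0.0008,0],0.08]
    - [[-0.0041,0.0008,0],0.08]

```text
clock: 16.2
position: [0.633, 0.0237, 0.0645]
ee_rot: [0.893, 0.45, -0.0, -0.0]
ft_force: [2.5, 0.6, 0.3]
grip_width: 0.004
```

```bash
python3 lev.py .064 .057 .02 -.66  -.68  -.7 -.72 -.74 -.76;python3 - <<'E'
from h import *
q,_=manip.camera('side');q=q[:,:,::-1]
cv2.imwrite('pics/z12.png',cv2.resize(q[150:270,210:350],None,fx=5,fy=5,interpolation=cv2.INTER_CUBIC))
E
```

```text
16.2 [0.63303053 0.02369334 0.06446146] [2.53 0.64 0.31] [-0.52  0.53  0.54  1.64 -0.31  1.05  1.05]
-0.66 [0.6328 0.0221 0.064 ] [-0.0015  0.0008  0.0005] 0.022
-0.68 [0.6324 0.0209 0.064 ] [-0.0026  0.0011  0.0005] 0.042
-0.7 [0.632  0.0198 0.064 ] [-0.0038  0.0015  0.0005] 0.062
-0.72 [0.6315 0.0187 0.064 ] [-0.0049  0.0018  0.0005] 0.082
-0.74 [0.6311 0.0175 0.064 ] [-0.0061  0.0021  0.0005] 0.102
-0.76 [0.6306 0.0164 0.064 ] [-0.0073  0.0024  0.0005] 0.122
```

View pics/z12.png

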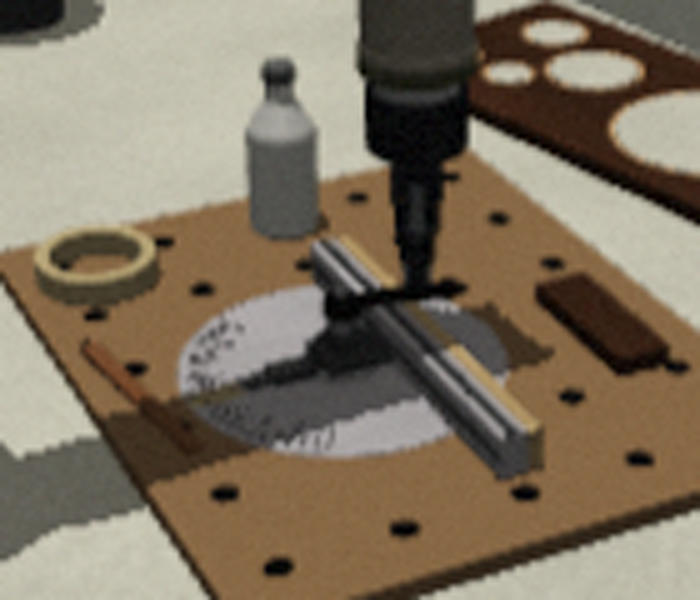

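```bash
python3 - <<'E'
from h import *
X=cast('side',[[301,207.6]],.083)[0,:2]-PV['side'];print(X,np.hypot(*X),np.arctan2(X[1],X[0]))
E
```

```text
[ 0.0687138  -0.05290744] 0.08672245224819754 -0.6561587650350212
```

send_rows:
  steps:
    - [[-0.0008,0.0004,0],0.01]
    - [[-0.0015,0.0008,0],0.02]
    - [[-0.002,0.001,0],0.03]
    - [[-0.0026,0.0011,0],0.042]
    - [[-0.0032,0.0013,0],0.05]
    - [[-0.0038,0.0015,0],0.062]
    - [[-0.0038,0.0015,0],0.062]
    - [[-0.0038,0.0015,0],0.062]

```text
clock: 17.25
position: [0.633, 0.0221, 0.0646]
ee_rot: [0.906, 0.423, 0.001, -0.001]
ft_force: [6.0, 8.2, -2.2]
grip_width: 0.003
```

```bash
python3 lev.py .064 .057 .02  -.72 -.74 -.76 -.78 -.8 -.84
```

```text
17.25 [0.63304076 0.02211641 0.06463381] [ 6.    8.18 -2.21] [-0.52  0.53  0.55  1.64 -0.32  1.05  0.99]
-0.72 [0.6315 0.0187 0.064 ] [-0.0036  0.0011  0.0006] 0.022
-0.74 [0.6311 0.0175 0.064 ] [-0.0048  0.0014  0.0006] 0.042
-0.76 [0.6306 0.0164 0.064 ] [-0.0059  0.0018  0.0006] 0.062
-0.78 [0.6301 0.0153 0.064 ] [-0.0071  0.0021  0.0006] 0.082
-0.8 [0.6296 0.0142 0.064 ] [-0.0083  0.0024  0.0006] 0.102
-0.84 [0.6284 0.0121 0.064 ] [-0.0106  0.0029  0.0006] 0.142
```

send_rows:
  steps:
    - [[0.004,0,0],0]
    - [[0.012,0,0],0]
    - [[0.025,0,0],0]
    - [[0.03,0,-0.02],0]
    - [[0.03,0,-0.06],0]
    - [[0.03,0,-0.11],0]
    - [[0.03,0,-0.16],0]
    - [[0.03,0,-0.2],0]

```text
clock: 18.25
position: [0.6518, 0.043, 0.2668]
ee_rot: [0.907, 0.422, 0.001, 0.0]
ft_force: [1.5, -0.3, -0.5]
grip_width: 0.003
```

```bash
python3 - <<'E'
from h import *
o=manip.get_obs();print(o['position'],o['ft_force'].round(2))
print(rel([.50,-.25,.26],-.3,o),o['joint_pos'])
E
```

```text
[0.65183876 0.04297003 0.26678469] [ 1.54 -0.33 -0.53]
(array([-0.3219,  0.0725,  0.0066]), np.float64(-0.4)) [-0.57047319  0.41984099  0.6103312   1.35364742 -0.23786081  1.43967535
  0.9002259 ]
```

send_rows:
  steps:
    - [[-0.03,0.007,0],0]
    - [[-0.07,0.016,0],-0.05]
    - [[-0.12,0.027,0],-0.1]
    - [[-0.17,0.038,0],-0.15]
    - [[-0.22,0.05,0],-0.2]
    - [[-0.27,0.06,0],-0.25]
    - [[-0.31,0.07,0],-0.3]
    - [[-0.32,0.072,0],-0.3]

```text
clock: 19.25
position: [0.4991, -0.2514, 0.265]
ee_rot: [0.835, 0.551, -0.0, 0.0]
ft_force: [0.1, 0.4, 1.5]
grip_width: -0.002
```

```bash
python3 look.py 13 -.17 -.16 -.06 -.02;python3 look.py 13b -.17 -.16 -.06;python3 - <<'E'
from h import *
q,_=manip.camera('side');q=q[:,:,::-1];cv2.imwrite('pics/side13.png',q)
p=cv2.imread('pics/top13.png');cv2.imwrite('pics/lev13.png',rect(p,'top',.084,*PV['top'],.14,2000))
cv2.imwrite('pics/both13.png',np.hstack([cv2.resize(p,None,fx=.7,fy=.7),cv2.resize(q,None,fx=.7,fy=.7)]))
E
```

```text
19.25 [ 0.4990622  -0.25140722  0.26497719] [0.11368236 0.37572444 1.5263611 ] [-0.01984507 -0.01667579  0.0015146 ]
tape -0.1701287447651525
y0 -0.16 fence -0.16932008109417465 0.0428518836783576 0.0001980124176274231
y0 -0.06 fence -0.16868909960736508 0.042883950165263605 0.00020690515993915248
y0 -0.02 fence -0.17224422347269788 0.042631541716717604 0.00023505435032627336
19.45 [ 0.50129533 -0.24711489  0.26434789] [-0.11415093 -0.06132401 -0.01355735] [0.03453892 0.00054712 0.03112666]
tape -0.1699298817716522
y0 -0.16 fence -0.16928940695291056 0.04285525473830389 0.0001709529628924969
y0 -0.06 fence -0.16848716053472174 0.04289735349948492 0.00021189445726307182
```

View pics/lev13.png

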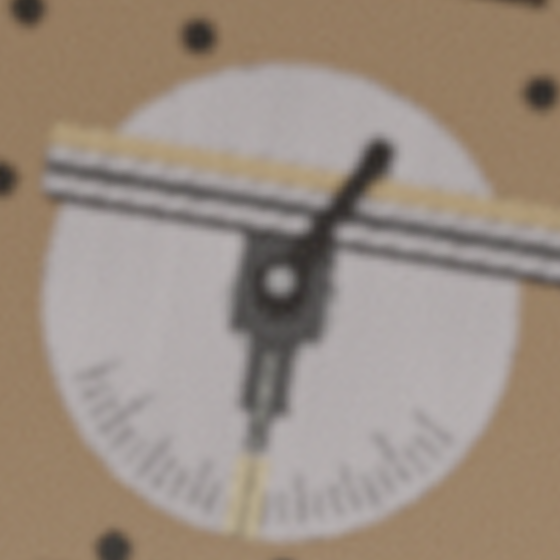

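View pics/both13.png

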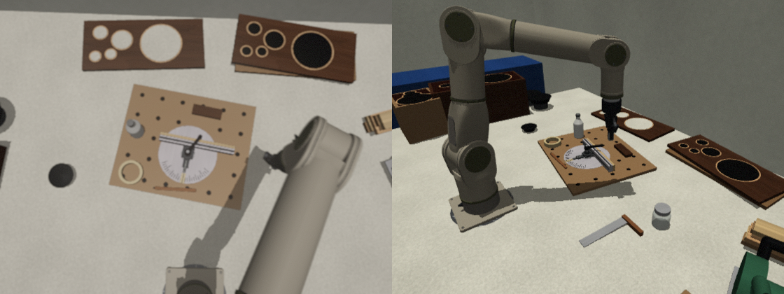

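```bash
python3 -c "
from workcell import manip
print(manip.hand_in())"
```

```text
the job is handed in; nothing more can be done
None
```

I pushed the fence onto the pencil line with the shut fingertips, then pushed the clamp lever clockwise to its stop. I backed the arm clear and handed the job in at about 19.5 s.

- **Fence angle:** after clamping, the fence measures -0.169 rad and the tape -0.170 rad in the top camera (world yaw). The difference of about 0.001 rad is within my measuring scatter of roughly 0.002 rad. A fit to just the left part of the fence gave -0.172 rad.
- **Lever:** it ended at a yaw of about -0.663 rad, against -0.666 rad expected at the stop. While I pushed, the force rose from about 2.6 N to about 10 N with almost no further movement. I did not press harder, so as not to disturb the setting.
- **Camera disagreement:** the two cameras put the pivot about 3 mm apart in x. I took the final angles from the top camera only; the side camera's early fence fit was poor and I did not use it.
- **Other objects:** by eye in the last pictures, the things on the bench were where they started, and nothing touched the robot. I did not measure their positions again.

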